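# Set the drying fan to speed five and start it

## Task

On the green control box, turn the black pointer dial clockwise with a fingertip, click by click, until it rests at speed 5, the fifth click after the red off mark. Only then press the green start button fully down and let it come up again. Only push and press: do not drag or lift the box, and leave the soaps, the stamp and the other things where they are.

Things in the scene. Friction and masses are not known exactly. Their poses are not given: they have to be found in the camera images.
- control_box: loose dark-green box on rubber feet, about 4 kg, 190 (x) x 290 (y) x 75 mm high, with a flat near-black top. Origin: centre of its underside; z up, x away from the robot, y left. On top: the dial at box (0, +60 mm), the start button at box (-20, -85 mm), a loose brass stamp at about box (+57, -30 mm).
- dial_axis (a point): the dial's vertical axis at the panel's top face (75 mm above the table); axes as the box. On a 62 mm radius around it lie eight flat dots, 30 degrees apart: a larger red one (off, click 0), then seven white ones (clicks 1 to 7) clockwise seen from above. Click n lies n x 30 degrees clockwise from red; red lies 105 degrees counter-clockwise of the box's +x.
- pointer_tip (a point): outer end of the dial's pointer at half its height: 45 mm from the dial axis, 21 mm above the panel. The pointer is a one-sided black bar with a white line on top, 14 mm wide, from 13 mm behind the axis to 45 mm ahead, 6 to 36 mm above the panel, on a 15 mm radius hub and a flat aluminium disc (radius 46, top 6 mm above the panel). x axis: outwards along the pointer.
- dial (a joint): dial angle, rad, growing clockwise from above; 0 = pointer at red (off, end stop); one click = 0.5236 (30 degrees), 7 to the far stop. Click 5 = 2.618. Starts at click 0 to 3. A spring detent holds each click: pushed just over half-way (15 degrees) it snaps ahead into the next click, let go earlier it falls back. 2 to 4 N at 30 mm from the axis turn it.
- start (a joint): travel of the green start button in m: 0 up, 0.006 fully down; a spring of 5 N at full travel returns it. Pressed counts from 0.0045.
- start_top (a point): centre of the top face of the round green start button (17 mm radius) at rest, on a black housing on the panel; it is pressed straight down.
- stamp: loose small brass stamp with dark wooden handle, 32 mm diameter, 52 mm tall, standing on the control box's panel; origin at its underside. Leave alone.
- soap_a_center (a point): centre of a loose olive-green soap, 65 x 65 x 55 mm high, beside the left (+y) or right end of the box. Leave alone.
- soap_b_center (a point): centre of another such soap at the other end of the box. Leave alone.
- soap_c_center (a point): centre of a loose flatter soap, 95 x 60 x 40 mm high, lying in front of the box. Leave alone.
- scraper_grip (a point): handle of a loose scraper lying on the table. Leave alone.
- tin: loose metal tin, 64 mm diameter, 90 mm high; origin at its underside. Leave alone.
- brush_grip (a point): handle of a loose brush lying on the table. Leave alone.

How it is judged:
By the outcome, as a careful person would: the job done as asked, in the order asked, and still so for the second after the job is handed in, with the robot touching nothing.
It also fails if it takes over 48 s, if anything falls off the work surface, if the arm or the gripper's body presses on something with over 40 N, if the wrist force passes 120 N, or if a joint passes its speed limit or range.

## Robot

A 6-joint arm with a two-finger parallel gripper is mounted at the origin on the work surface. World frame = base frame: x ahead of the robot, y to its left, z up, the work surface at z = 0. Lengths are in mm, angles in rad, forces in N, time in s.
With the tool pointing down it reaches from about 300 to 775 mm from the base axis. Payload 14.6 kg.
Tool frame: the origin (TCP) lies at the very end of the fingers, on their centre line; the grasp point (between the pads) lies 19 mm behind it; z points along the fingers, y is the line along which they close (so a half turn about z gives the same grasp; the last joint's range is limited). The gripper opens to 94 mm and grips with 3 to 60 N. Pads are 16 mm wide; open, the fingers measure 119 mm over their backs; the gripper's body (75 mm by 177 mm) begins 78 mm behind the grasp point.
Start: joints at [-1.249, 0.3, 1.521, -0, 1.321, -0.067], TCP at [208.485, -508.943, 205.446] pointing down, gripper open.
Joint ranges: [-3.03, 3.03], [-0.79, 2.21], [0.23, 2.52], [-1.04, 4.18], [0, 3.07], [-2.55, 2.55]. Speed limits (rad/s): [2.22, 2.22, 2.57, 3.14, 3.14, 3.14].

## Interface

Orientations are given as [roll, pitch, yaw] about the fixed x, y, z axes, in that order (R = Rz(yaw) Ry(pitch) Rx(roll)).
In Python, from cell import manip, camera, get_calibration gives the robot as it stands. The module is installed in compiled form; this text tells all that it offers.
- The arm moves only by the tool jog_arm, never from a script. Its argument "plan" is one flat list of numbers, 6 for each row, row after row: the shift along the world's x, y, z in m, then the turn, a rotation vector about the world's x, y, z in degrees. A call has 1 to 20 rows; each row is the pose to reach, as a shift and turn from the pose commanded when the call began; what a row does not reach only later rows make up. A row lasts 1/10 s, in which the tool goes at most 50 mm and 8.59 degrees, less where a joint would pass 70% of its speed; a pose out of reach is approached as far as the arm can. A call with a gripper value outside its range is refused whole. "claw" is the finger opening in m, from 0 to 0.094, set as the call begins (left out, the last holds). The fingers move at their own pace and stop on an object; "force" is the grip in N (left out, the last holds). Time passes only in rows, so rows that repeat a pose let the fingers close. It gives the time, the measured TCP pose, the force, the opening and the grip force at its end, in the units of the state.
- manip.read_state(): the state, without advancing time (a new reading comes with each control period).
- camera(name): name is "scene" or "top"; returns (picture, depth): 480x640x3 uint8, red, green, blue; 480x640 float32, mm along the optical axis (not along the pixel's ray), 0 where there is no reading.
- get_calibration(name): a dict with "fx", "fy", "cx", "cy" (pixels), "origin" and "attitude" of the camera in the world. Camera axes: x right, y down, z forward; pixel columns grow to the right and rows downward; lengths in mm; the calibration is good to about 2 mm. A picture is of the moment at which its call begins. get_calibration takes no time and is no camera call.
- manip.sign_off(): hands the job in; it is judged then, once.
The state is a dict: "clock": time; "joints": joint angles; "qd": joint speeds; "effort": joint torques, N m; "eef_pos": TCP position; "eef_rot": TCP orientation; "wrist_force": force on the tool from outside, world axes, zero at the start; "moment": the same for the moment, N m; "finger_gap": finger opening in mm; "finger_force": force on a finger pad.
Only numpy, scipy, OpenCV 4.12 (cv2) and the standard library are available. Lean on these libraries where they do the work, as an engineer would, in place of code of your own. Each camera call takes 0.05 s, during which the arm holds its last target. There are 200 camera calls.

## Working session

There is one attempt and no reset: what is moved stays moved. The work goes in short steps, Python scripts to look and compute and a tool call to move; the robot and the scene stay as the last step left them, time stands still between calls to the robot, and variables do not carry over. Pictures are saved under pics/ and viewed, at most 10 in all, crops included, and the job is handed in when it is done.

Besides the shell and the picture viewer there is one more tool, called after ">>>" as name(argument=value, ...), one argument or row to a line, values as JSON. jog_arm: Moves the arm, as the interface text tells. Its arguments: {"type":"object","properties":{"plan":{"type":"array"},"claw":{"type":"number"},"force":{"type":"number"}},"required":["plan"]}

```bash
mkdir -p pics; cat > h.py <<'E'
from cell import manip,camera,get_calibration
import numpy as np,cv2
from scipy.spatial.transform import Rotation as Ro
def cal(n):
    c=get_calibration(n); A=np.array(c['attitude'],float)
    R=A if A.shape==(3,3) else (Ro.from_euler('xyz',A).as_matrix() if A.size==3 else Ro.from_quat(A).as_matrix())
    return c,R,np.array(c['origin'],float)
def ray(n,u,v,z):
    c,R,o=cal(n); d=R@np.array([(u-c['cx'])/c['fx'],(v-c['cy'])/c['fy'],1.])
    return o+d*(z-o[2])/d[2]
def save(n,f):
    p,d=camera(n); cv2.imwrite(f'pics/{f}.png',p[:,:,::-1]); np.save(f'pics/{f}.npy',d); return p,d
E
python3 - <<'E'
from h import *
for n in('top','scene'):
    print(get_calibration(n)); save(n,n+'0')
print(manip.read_state())
E
```

```text
{'fx': 556.3571441664348, 'fy': 556.3571441664348, 'cx': 328.83094273177227, 'cy': 245.60539557344796, 'origin': array([ 326.94709421,   -2.68286452, 1317.6350139 ]), 'attitude': array([-3.00555433e+00,  1.65354035e-03, -1.54579840e+00])}
{'fx': 566.6969119865001, 'fy': 566.6969119865001, 'cx': 327.0761961741899, 'cy': 239.31914096698986, 'origin': array([1401.6375398 ,  140.63102484,  866.59931433]), 'attitude': array([-2.26620239, -0.0163955 ,  1.71567412])}
{'clock': 0.1, 'joints': array([-1.24861339e+00,  3.00389388e-01,  1.52146210e+00,  2.18794888e-05,
        1.32068882e+00, -6.65949609e-02]), 'qd': array([-0.00162949, -0.00219406, -0.00095948, -0.0001581 , -0.00159016,
       -0.00101016]), 'effort': array([ 1.65874961e-03, -5.32638216e+01, -3.53283799e+01,  7.09431642e-02,
        2.33953045e-02, -3.91968604e-05]), 'eef_pos': array([ 208.42082247, -508.75490579,  204.98148199]), 'eef_rot': array([-3.14064851e+00, -8.42087927e-05,  3.88772432e-01]), 'wrist_force': array([-0.22849603,  0.26002194, -0.35031136]), 'moment': array([-0.03074735, -0.06160987,  0.00707104]), 'finger_force': 0.0, 'finger_gap': 93.90849655980885}
```

View pics/top0.png

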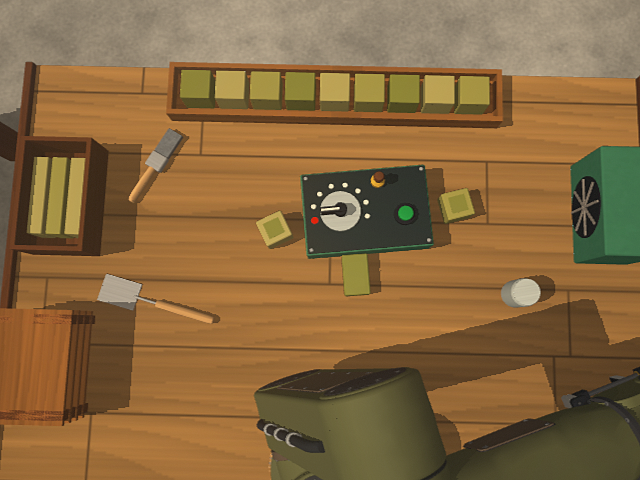

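View pics/scene0.png

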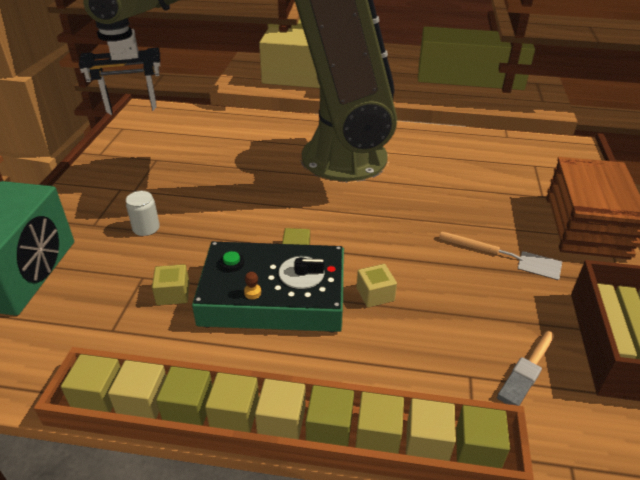

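The top view shows the box centred near (367,211), the red dot at (315,220), the dial at about (341,211) with its pointer facing left, the green button at (405,213) and the stamp at (378,180). The scene view shows the same layout.

```bash
python3 - <<'E'
from h import *
def blobs(m,lo,hi):
    n,l,s,c=cv2.connectedComponentsWithStats(m.astype(np.uint8)); return [(c[i].round(1),s[i,4]) for i in range(1,n) if lo<=s[i,4]<=hi]
for n,(x0,x1,y0,y1) in {'top':(295,440,160,262),'scene':(190,350,235,332)}.items():
    p=cv2.imread(f'pics/{n}0.png'); hsv=cv2.cvtColor(p,cv2.COLOR_BGR2HSV)
    box=np.zeros(p.shape[:2],bool); box[y0:y1,x0:x1]=1
    H,S,V=[hsv[:,:,i].astype(int) for i in range(3)]
    red=box&((H<6)|(H>174))&(S>170)&(V>120); wh=box&(S<50)&(V>190); gr=box&(H>50)&(H<85)&(S>150)&(V>110)
    for nm,m,z in(('red',red,75),('white',wh,75),('green',gr,95)):
        for c,a in blobs(m,4,3000): print(n,nm,c,a,ray(n,*c,z)[:2].round(1))
    cv2.imwrite(f'pics/{n}z.png',cv2.resize(p[y0:y1,x0:x1],None,fx=5,fy=5,interpolation=cv2.INTER_CUBIC))
d=np.load('pics/top0.npy'); c,R,o=cal('top')
v,u=np.mgrid[160:262,295:440]; D=d[160:262,295:440]
P=np.stack([(u-c['cx'])/c['fx']*D,(v-c['cy'])/c['fy']*D,D],-1)@R.T+o
print('depth panel z',np.median(P[...,2][(P[...,2]>55)&(P[...,2]<95)]))
for nm,(a,b) in{'button':(405,213),'stamp':(378,178),'ptr':(328,210)}.items(): print(nm,P[b-160,a-295])
m=(P[...,2]>97)&(P[...,2]<120)
for cc,a in blobs(m,10,2000): print('z97-120',cc+[295,160],a,P[int(cc[1]),int(cc[0])].round(1))
m=(P[...,2]>65)&(P[...,2]<200); q=np.argwhere(m)
print(cv2.minAreaRect(np.float32(P[m][:,:2])))
E
```

```text
top red [314.3 219.9] 41 [555.   38.1]
top white [330.6 186. ] 5 [634.6   3. ]
top white [344.7 185. ] 7 [637.8 -29.2]
top white [340.4 211.2] 769 [576.5 -20.7]
top white [357.8 190.7] 6 [625.2 -59.4]
top white [365.8 202. ] 5 [599.3 -78.1]
top white [336.8 207.8] 5 [584.2 -12.3]
top white [328. 209.] 7 [580.9   7.6]
top white [366.6 215.8] 5 [567.4 -80.4]
top green [405.1 212.5] 165 [ 573.1 -165.1]
scene red [330.9 268.5] 39 [552.2  37.8]
scene white [298.7 276.7] 455 [586.9 -23. ]
scene white [308. 260.] 5 [534.1 -13.1]
scene white [316.5 260. ] 10 [531.3   4.4]
scene white [272.6 266.3] 9 [565.1 -81.6]
scene white [271. 277.] 9 [596.7 -77.9]
scene white [330.5 279.2] 10 [583.7  41.4]
scene white [277.5 287.2] 10 [623.1 -58.9]
scene white [321.8 289. ] 10 [614.   28.3]
scene white [290.5 293.6] 11 [636.4 -30.1]
scene white [307.4 293.9] 11 [631.9   2.6]
scene green [231.3 256.7] 136 [ 571.6 -165.3]
depth panel z 75.74157622342136
button [ 571.97604086 -164.86910362   94.95352934]
stamp [ 642.24680425 -100.82719903  127.25615519]
ptr [571.40404824   7.26229639 110.52716161]
z97-120 [374.9 179.5] 10 [643.  -93.  115.1]
z97-120 [334.4 208.9] 246 [576.3  -5.9 110. ]
z97-120 [404.1 212.9] 64 [ 574.3 -162.7   94.6]
z97-120 [409.3 209.7] 13 [ 579.7 -172.7  102.5]
((583.7158203125, -78.509033203125), (191.21969604492188, 290.193115234375), 6.355563163757324)
```

View pics/topz.png

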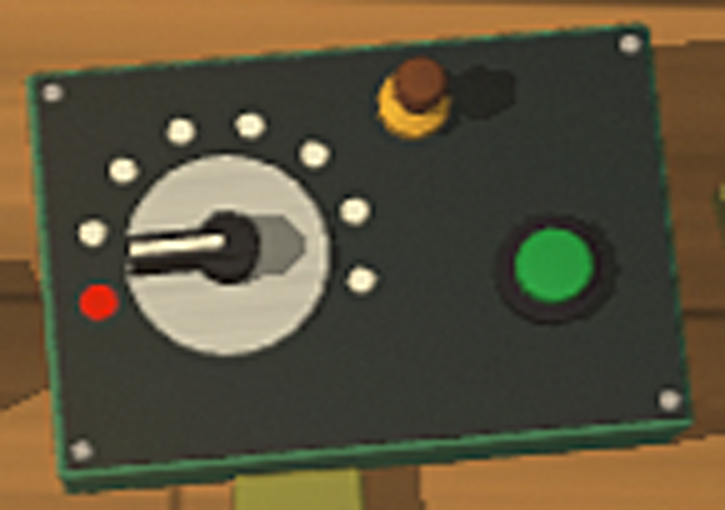

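```bash
python3 - <<'E'
from h import *
A=np.array([575.5,-20])
for n,pts in{'top':[(321,209.4),(339.4,208.2),(341,210)]}.items():
    for q in pts:
        w=ray(n,*q,111)[:2]; print(n,q,w.round(1),np.degrees(np.arctan2(*(w-A)[::-1])).round(1),np.hypot(*(w-A)).round(1))
d=np.load('pics/top0.npy'); c,R,o=cal('top')
for n in('top','scene'):
    d=np.load(f'pics/{n}0.npy'); c,R,o=cal(n); v,u=np.mgrid[:480,:640]
    P=np.stack([(u-c['cx'])/c['fx']*d,(v-c['cy'])/c['fy']*d,d],-1)@R.T+o
    m=(d>0)&(abs(P[...,2]-110)<5)&(np.hypot(P[...,0]-A[0],P[...,1]-A[1])<60); q=np.float32(P[m][:,:2])
    print(n,len(q),q.mean(0),cv2.minAreaRect(q),cv2.fitLine(q,1,0,.01,.01).ravel())
p=cv2.imread('pics/scene0.png')[240:300,260:345]; cv2.imwrite('pics/sz.png',cv2.resize(p,None,fx=8,fy=8,interpolation=cv2.INTER_CUBIC))
E
```

```text
top (321, 209.4) [572.3  22.7] 94.3 42.9
top (339.4, 208.2) [576.  -17.8] 77.7 2.2
top (341, 210) [572.  -21.4] -157.5 3.8
top 202 [575.06714    -6.6448975] ((576.738525390625, -3.679058074951172), (27.50174331665039, 57.59572982788086), 1.5844260454177856) [ 1.0614456e-01 -9.9435073e-01  5.7681824e+02 -2.6262167e+01]
scene 230 [578.8228     -4.6691904] ((578.7205810546875, -3.788553237915039), (59.13897705078125, 30.09761619567871), 87.06842041015625) [ 1.4324272e-01 -9.8968756e-01  5.8011719e+02 -6.4395990e+00]
```

View pics/sz.png

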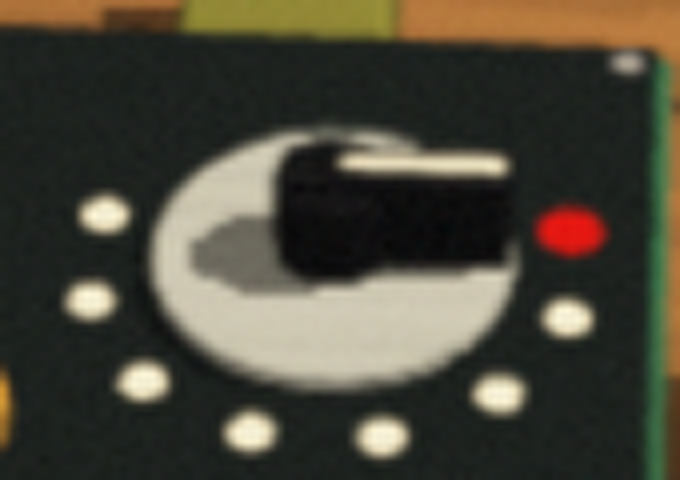

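The zoomed scene view shows the pointer lying at about 95° in world, between the red dot and the first white dot. Next I'll move the closed fingers to a point above the counter-clockwise side of the pointer, then look again.

>>> jog_arm(
  plan=[0.336, 0.518, -0.045, 0, 0, 73.7, 0.336, 0.518, -0.045, 0, 0, 73.7, 0.336, 0.518, -0.045, 0, 0, 73.7, 0.336, 0.518, -0.045, 0, 0, 73.7, 0.336, 0.518, -0.045, 0, 0, 73.7, 0.336, 0.518, -0.045, 0, 0, 73.7, 0.336, 0.518, -0.045, 0, 0, 73.7, 0.336, 0.518, -0.045, 0, 0, 73.7, 0.336, 0.518, -0.045, 0, 0, 73.7, 0.336, 0.518, -0.045, 0, 0, 73.7, 0.336, 0.518, -0.045, 0, 0, 73.7, 0.336, 0.518, -0.045, 0, 0, 73.7, 0.336, 0.518, -0.045, 0, 0, 73.7, 0.336, 0.518, -0.045, 0, 0, 73.7, 0.336, 0.518, -0.045, 0, 0, 73.7, 0.336, 0.518, -0.045, 0, 0, 73.7, 0.336, 0.518, -0.045, 0, 0, 73.7],
  claw=0,
)

```text
clock: 1.8
eef_pos: [544.2, 8.0, 160.7]
eef_rot: [3.141, 0.0, 1.674]
wrist_force: [-0.7, 0.1, 0.1]
finger_gap: 0.5
finger_force: 0.0
```

```bash
cat >> h.py <<'E'
def look(f,x0=240,y0=130,x1=360,y1=310):
    p,_=save('scene',f); q=cv2.resize(p[y0:y1,x0:x1],None,fx=3.3,fy=3.3,interpolation=cv2.INTER_CUBIC); cv2.imwrite(f'pics/{f}z.png',q[:,:,::-1])
E
python3 - <<'E'
from h import *
look('s1'); s=manip.read_state(); print(s['joints'],s['eef_pos'],s['eef_rot'],s['finger_gap'],s['wrist_force'],s['clock'])
E
```

```text
[-5.23272711e-02  3.27513086e-01  1.59235267e+00 -7.84409383e-06
  1.22137261e+00 -1.55285948e-01] [544.25047511   8.14300393 160.7278877 ] [3.14124378e+00 6.20761496e-05 1.67375768e+00] 0.21450133858350467 [ 0.32691412 -0.40738278 -0.13764004] 1.85
```

View pics/s1z.png

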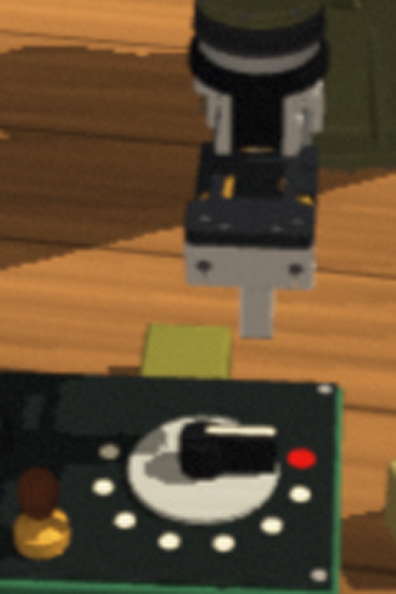

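The finger hovers on the near side of the pointer and the dial looks unchanged, with its pointer between red and white dot 1. I'll compute the push poses along an arc.

```bash
python3 - <<'E'
import numpy as np
A=np.array([575.5,-20]);b=np.array([544.5,9.1])
for f in list(range(96,-50,-6))+[-38.6,-34]:
    a=np.radians(f);u=np.array([np.cos(a),np.sin(a)]);n=np.array([-u[1],u[0]])
    print(f,*[(A+32*u+t*n-b).round(1) for t in(19.5,28)],f-96)
E
```

```text
96 [8.3 0.7] [-0.2 -0.2] 0
90 [11.5  2.9] [3.  2.9] -6
84 [15.   4.8] [6.5 5.7] -12
78 [18.6  6.3] [10.3  8. ] -18
72 [22.3  7.4] [14.3 10. ] -24
66 [26.2  8.1] [18.4 11.5] -30
60 [30.1  8.4] [22.8 12.6] -36
54 [34.   8.3] [27.2 13.2] -42
48 [37.9  7.7] [31.6 13.4] -48
42 [41.7  6.8] [36.  13.1] -54
36 [45.4  5.5] [40.4 12.4] -60
30 [49.   3.8] [44.7 11.1] -66
24 [52.3  1.7] [48.8  9.5] -72
18 [55.4 -0.7] [52.8  7.4] -78
12 [58.2 -3.4] [56.5  4.9] -84
6 [60.8 -6.4] [59.9  2.1] -90
0 [63.  -9.6] [63.  -1.1] -96
-6 [ 64.9 -13.1] [65.8 -4.6] -102
-12 [ 66.4 -16.7] [68.1 -8.4] -108
-18 [ 67.5 -20.4] [ 70.1 -12.4] -114
-24 [ 68.2 -24.3] [ 71.6 -16.5] -120
-30 [ 68.5 -28.2] [ 72.7 -20.9] -126
-36 [ 68.4 -32.1] [ 73.3 -25.3] -132
-42 [ 67.8 -36. ] [ 73.5 -29.7] -138
-48 [ 66.9 -39.8] [ 73.2 -34.1] -144
-38.6 [ 68.2 -33.8] [ 73.5 -27.2] -134.6
-34 [ 68.4 -30.8] [ 73.2 -23.8] -130
```

>>> jog_arm(
  plan=[0, 0, -0.03, 0, 0, 0, 0, 0, -0.06, 0, 0, 0, 0, 0, -0.069, 0, 0, 0, 0, 0, -0.069, 0, 0, 0],
)

```text
clock: 2.25
eef_pos: [544.0, 8.7, 90.9]
eef_rot: [-3.14, -0.0, 1.675]
wrist_force: [0.1, -0.2, 0.1]
finger_gap: 0.1
finger_force: 0.0
```

Push to about φ = 72, with slow rows.

>>> jog_arm(
  plan=[0.004, 0, 0, 0, 0, 0, 0.008, 0.001, 0, 0, 0, 0, 0.01, 0.002, 0, 0, 0, -3, 0.0115, 0.003, 0, 0, 0, -6, 0.013, 0.004, 0, 0, 0, -9, 0.015, 0.005, 0, 0, 0, -12, 0.017, 0.0055, 0, 0, 0, -15, 0.0185, 0.0063, 0, 0, 0, -18, 0.0205, 0.007, 0, 0, 0, -21, 0.0223, 0.0074, 0, 0, 0, -24, 0.0223, 0.0074, 0, 0, 0, -24, 0.0223, 0.0074, 0, 0, 0, -24],
)

```text
clock: 3.45
eef_pos: [567.3, 16.4, 92.1]
eef_rot: [3.14, -0.0, 1.258]
wrist_force: [-0.7, -0.5, -0.4]
finger_gap: 0.3
finger_force: 0.0
```

```bash
python3 - <<'E'
from h import *
look('s2',240,200)
p,_=save('top','t2');cv2.imwrite('pics/t2z.png',cv2.resize(p[160:262,295:440,::-1],None,fx=4,fy=4))
a=cv2.imread('pics/s2z.png');b=cv2.imread('pics/t2z.png')
W=max(a.shape[1],b.shape[1])
H=max(a.shape[0],b.shape[0]);c=np.zeros((H,800,3),np.uint8)
b=b[:,:400];c[:a.shape[0],:a.shape[1]]=a;c[:b.shape[0],400:400+b.shape[1]]=b;cv2.imwrite('pics/c2.png',c)
E
```

```text
(no output)
```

View pics/c2.png

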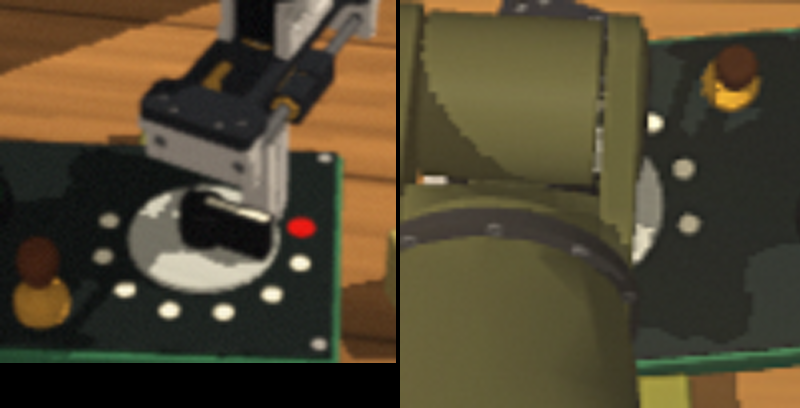

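The scene crop shows the finger against the pointer, which has turned toward white dot 1, with the white line from about (205,197) to (268,215). The arm hides the dial from the top camera. I'll measure the angle from the scene camera.

```bash
cat >> h.py <<'E'
A=np.array([575.5,-20])
def ptr(p,d):
    c,R,o=cal('scene'); v,u=np.mgrid[:480,:640]
    P=np.stack([(u-c['cx'])/c['fx']*d,(v-c['cy'])/c['fy']*d,d],-1)@R.T+o
    r=np.hypot(*(P[...,:2]-A).transpose(2,0,1)); z=P[...,2]
    hs=cv2.cvtColor(p,cv2.COLOR_RGB2HSV)
    dark=(d>0)&(r<52)&(z>85)&(z<116)&(hs[...,2]<80)
    wh=(d>0)&(r<50)&(z>103)&(z<116)&(hs[...,2]>150)&(hs[...,1]<70)
    out=[]
    for m in(dark,wh):
        if m.sum()<8: out.append(None); continue
        q=P[m][:,:2]-A; w=q if m is dark else np.array([ray('scene',a,b,111)[:2]-A for b,a in np.argwhere(m)])
        f=cv2.fitLine(np.float32(w),1,0,.01,.01).ravel()[:2]; f=f*np.sign(f@w.mean(0))
        out.append((int(m.sum()),np.degrees(np.arctan2(f[1],f[0])).round(1),w.mean(0).round(1),np.degrees(np.arctan2(*w.mean(0)[::-1])).round(1)))
    return out
E
python3 - <<'E'
from h import *
for f in('scene0','s1','s2'): print(f,ptr(np.ascontiguousarray(cv2.imread(f'pics/{f}.png')[:,:,::-1]),np.load(f'pics/{f}.npy')))
for x,y in((205,197),(268,215)): w=ray('scene',240+x/3.3,200+y/3.3,111)[:2]-A; print(w)
E
```

```text
scene0 [(372, np.float64(100.9), array([ 7.5, 15.6]), np.float64(64.3)), (45, np.float64(99.3), array([-4.1, 24.2]), np.float64(99.5))]
s1 [(367, np.float64(100.6), array([ 7.4, 15.5]), np.float64(64.5)), (48, np.float64(99.3), array([-4.1, 24. ]), np.float64(99.6))]
s2 [(359, np.float64(78.8), array([13. , 14.2]), np.float64(47.6)), (41, np.float64(125.6), array([ 2.6, 36.9]), np.float64(85.9))]
[-0.89352327  2.2138141 ]
[ 8.83965645 42.21376897]
```

>>> jog_arm(
  plan=[-0.008, 0.003, 0, 0, 0, 0, -0.016, 0.006, 0, 0, 0, 0, -0.016, 0.006, 0, 0, 0, 0],
)

```text
clock: 3.85
eef_pos: [549.7, 22.9, 91.5]
eef_rot: [-3.141, 0.0, 1.257]
wrist_force: [-0.1, -0.1, 0.8]
finger_gap: 0.4
finger_force: 0.0
```

```bash
python3 - <<'E'
from h import *
look('s3',240,200); print(ptr(np.ascontiguousarray(cv2.imread('pics/s3.png')[:,:,::-1]),np.load('pics/s3.npy')))
E
```

```text
[(363, np.float64(80.9), array([12.9, 14.6]), np.float64(48.6)), (43, np.float64(73.0), array([ 5.3, 23.1]), np.float64(77.1))]
```

View pics/s3z.png

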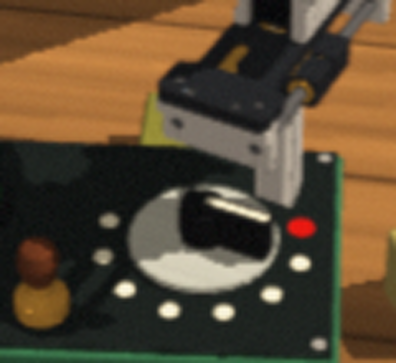

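Released, the pointer rests near 80° (line from (207,195) to (270,216)), which is click 1. Now I'll push on to clicks 2 and 3.

>>> jog_arm(
  plan=[0.008, -0.003, 0, 0, 0, 0, 0.016, -0.006, 0, 0, 0, 0, 0.018, -0.0057, 0, 0, 0, -3, 0.02, -0.0053, 0, 0, 0, -6, 0.022, -0.005, 0, 0, 0, -9, 0.024, -0.005, 0, 0, 0, -12, 0.026, -0.005, 0, 0, 0, -15, 0.0277, -0.005, 0, 0, 0, -18, 0.0277, -0.005, 0, 0, 0, -18, 0.0277, -0.005, 0, 0, 0, -18, 0.0296, -0.0054, 0, 0, 0, -21, 0.0316, -0.0057, 0, 0, 0, -24, 0.0335, -0.0062, 0, 0, 0, -27, 0.0354, -0.0066, 0, 0, 0, -30, 0.0373, -0.0073, 0, 0, 0, -33, 0.039, -0.008, 0, 0, 0, -36, 0.041, -0.0088, 0, 0, 0, -39, 0.0427, -0.0096, 0, 0, 0, -42, 0.046, -0.0117, 0, 0, 0, -48, 0.046, -0.0117, 0, 0, 0, -48],
)

```text
clock: 5.9
eef_pos: [597.1, 10.5, 91.4]
eef_rot: [3.141, -0.0, 0.418]
wrist_force: [1.0, -0.4, -0.1]
finger_gap: 0.3
finger_force: 0.0
```

```bash
python3 - <<'E'
from h import *
look('s4',240,200); print(ptr(np.ascontiguousarray(cv2.imread('pics/s4.png')[:,:,::-1]),np.load('pics/s4.npy')))
E
```

```text
[(274, np.float64(28.9), array([21.5,  6.6]), np.float64(17.0)), None]
```

View pics/s4z.png

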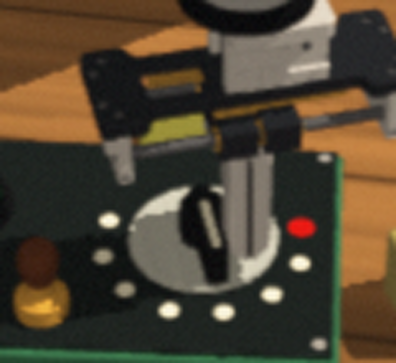

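The pointer line runs from (203,200) to (218,247), toward the third white dot, so this is click 3. Next is click 4.

>>> jog_arm(
  plan=[0.0016, -0.0012, 0, 0, 0, -3, 0.0031, -0.0024, 0, 0, 0, -6, 0.0045, -0.0037, 0, 0, 0, -9, 0.0059, -0.0051, 0, 0, 0, -12, 0.0072, -0.0066, 0, 0, 0, -15, 0.0085, -0.0081, 0, 0, 0, -18, 0.0096, -0.0097, 0, 0, 0, -21, 0.0107, -0.0113, 0, 0, 0, -24, 0.0117, -0.013, 0, 0, 0, -27, 0.0126, -0.0148, 0, 0, 0, -30, 0.0126, -0.0148, 0, 0, 0, -30, 0.0126, -0.0148, 0, 0, 0, -30],
)

```text
clock: 7.15
eef_pos: [609.3, -4.0, 91.4]
eef_rot: [-3.142, 0.0, -0.102]
wrist_force: [0.6, 1.5, -0.3]
finger_gap: 0.4
finger_force: 0.2
```

```bash
python3 - <<'E'
from h import *
look('s5',240,200); print(ptr(np.ascontiguousarray(cv2.imread('pics/s5.png')[:,:,::-1]),np.load('pics/s5.npy')))
for x,y in((203,200),(218,247)): w=ray('scene',240+x/3.3,200+y/3.3,111)[:2]-A; print(w)
E
```

```text
[(142, np.float64(10.2), array([38.4, -2.8]), np.float64(-4.2)), (15, np.float64(63.2), array([25. , 11.7]), np.float64(25.1))]
[1.96526588 1.50592103]
[41.02101693 17.51902027]
```

View pics/s5z.png

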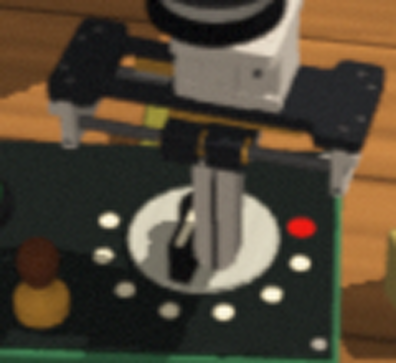

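The pointer now faces the fourth white dot, so this is click 4. The next push goes to click 5, followed by backing off and lifting.

>>> jog_arm(
  plan=[0.0008, -0.0018, 0, 0, 0, -3, 0.0015, -0.0036, 0, 0, 0, -6, 0.002, -0.0055, 0, 0, 0, -9, 0.0026, -0.0073, 0, 0, 0, -12, 0.003, -0.0092, 0, 0, 0, -15, 0.0033, -0.0112, 0, 0, 0, -18, 0.0035, -0.0131, 0, 0, 0, -21, 0.0036, -0.0151, 0, 0, 0, -24, 0.0035, -0.0177, 0, 0, 0, -28, 0.0035, -0.0177, 0, 0, 0, -28, 0.0035, -0.0177, 0, 0, 0, -28, 0.0035, -0.0177, 0, 0, 0, -28, 0.0091, -0.0094, 0, 0, 0, -28, 0.0091, -0.0094, 0, 0, 0, -28, 0.0091, -0.0094, 0.04, 0, 0, -28, 0.0091, -0.0094, 0.08, 0, 0, -28, -0.0909, -0.0094, 0.13, 0, 0, -28, -0.0909, -0.0094, 0.13, 0, 0, -28, -0.0909, -0.0094, 0.13, 0, 0, -28],
)

```text
clock: 9.1
eef_pos: [516.6, -13.3, 224.2]
eef_rot: [-3.14, -0.003, -0.593]
wrist_force: [0.1, -0.6, 0.4]
finger_gap: 0.6
finger_force: 0.0
```

```bash
python3 - <<'E'
from h import *
look('s6',190,200); p=np.ascontiguousarray(cv2.imread('pics/s6.png')[:,:,::-1]); print(ptr(p,np.load('pics/s6.npy')))
h=cv2.cvtColor(p,cv2.COLOR_RGB2HSV).astype(int)
for nm,m,z in(('red',((h[...,0]<6)|(h[...,0]>174))&(h[...,1]>170)&(h[...,2]>120),75),('green',(h[...,0]>50)&(h[...,0]<85)&(h[...,1]>150)&(h[...,2]>110),95)):
    m[:235]=0;m[332:]=0;m[:,:190]=0;m[:,350:]=0; v,u=np.argwhere(m).mean(0); print(nm,u,v,m.sum(),ray('scene',u,v,z)[:2])
E
```

```text
[(323, np.float64(-42.7), array([20.1, -5.8]), np.float64(-16.2)), (49, np.float64(-41.0), array([ 16.6, -14.4]), np.float64(-40.9))]
red 330.95 268.45 40 [552.06803113  37.83947177]
green 234.77777777777777 255.38888888888889 18 [ 566.48344948 -159.42306276]
```

View pics/s6z.png

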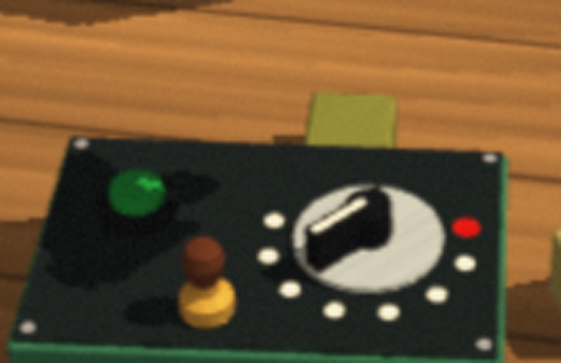

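The line runs from (310,232) to (366,200), facing the fifth white dot (290,290) from the axis. It measures -41° against a nominal -38.6°, so this is click 5, and the red dot shows the box has not moved. Now I'll go above the button.

>>> jog_arm(
  plan=[0.0545, -0.152, 0, 0, 0, 54, 0.0545, -0.152, 0, 0, 0, 54, 0.0545, -0.152, 0, 0, 0, 54, 0.0545, -0.152, 0, 0, 0, 54, 0.0545, -0.152, 0, 0, 0, 54, 0.0545, -0.152, 0, 0, 0, 54, 0.0545, -0.152, 0, 0, 0, 54, 0.0545, -0.152, 0, 0, 0, 54, 0.0545, -0.152, -0.05, 0, 0, 54, 0.0545, -0.152, -0.09, 0, 0, 54, 0.0545, -0.152, -0.116, 0, 0, 54, 0.0545, -0.152, -0.116, 0, 0, 54, 0.0545, -0.152, -0.116, 0, 0, 54, 0.0545, -0.152, -0.116, 0, 0, 54],
)

```text
clock: 10.55
eef_pos: [574.0, -165.7, 107.3]
eef_rot: [3.14, -0.002, 0.348]
wrist_force: [0.2, -0.3, 0.1]
finger_gap: 0.2
finger_force: 0.0
```

Press down gradually, to a z of about 88.

>>> jog_arm(
  plan=[0, 0, -0.006, 0, 0, 0, 0, 0, -0.01, 0, 0, 0, 0, 0, -0.013, 0, 0, 0, 0, 0, -0.015, 0, 0, 0, 0, 0, -0.017, 0, 0, 0, 0, 0, -0.018, 0, 0, 0, 0, 0, -0.018, 0, 0, 0],
)

```text
clock: 11.25
eef_pos: [573.7, -165.6, 90.7]
eef_rot: [3.14, -0.002, 0.349]
wrist_force: [-10.9, 3.1, 30.9]
finger_gap: 0.4
finger_force: 15.3
```

>>> jog_arm(
  plan=[0, 0, 0.002, 0, 0, 0, 0, 0, 0.002, 0, 0, 0, 0, 0, 0.002, 0, 0, 0],
)

```text
clock: 11.55
eef_pos: [573.5, -165.6, 91.1]
eef_rot: [3.14, -0.002, 0.349]
wrist_force: [-4.0, 1.6, 14.9]
finger_gap: -0.1
finger_force: 7.4
```

>>> jog_arm(
  plan=[0, 0, 0.002, 0, 0, 0, 0, 0, 0.002, 0, 0, 0, 0, 0, 0.002, 0, 0, 0],
)

```text
clock: 11.85
eef_pos: [573.3, -165.6, 91.8]
eef_rot: [3.141, -0.001, 0.349]
wrist_force: [2.1, -1.4, 3.6]
finger_gap: -0.1
finger_force: 2.2
```

>>> jog_arm(
  plan=[0, 0, 0.002, 0, 0, 0, 0, 0, 0.002, 0, 0, 0, 0, 0, 0.002, 0, 0, 0],
)

```text
clock: 12.15
eef_pos: [573.1, -165.5, 93.5]
eef_rot: [3.141, -0.0, 0.349]
wrist_force: [2.3, -1.3, 3.5]
finger_gap: 0.3
finger_force: 1.8
```

>>> jog_arm(
  plan=[0, 0, 0.002, 0, 0, 0, 0, 0, 0.002, 0, 0, 0, 0, 0, 0.002, 0, 0, 0],
)

```text
clock: 12.45
eef_pos: [572.8, -165.4, 95.3]
eef_rot: [-3.141, 0.0, 0.349]
wrist_force: [0.9, -1.2, 2.5]
finger_gap: 0.6
finger_force: 1.2
```

>>> jog_arm(
  plan=[0, 0, 0.004, 0, 0, 0, 0, 0, 0.004, 0, 0, 0, 0, 0, 0.004, 0, 0, 0],
)

```text
clock: 12.75
eef_pos: [572.7, -165.3, 99.2]
eef_rot: [-3.141, 0.001, 0.349]
wrist_force: [0.2, 0.7, -0.3]
finger_gap: 0.5
finger_force: 0.0
```

The button's spring range spanned about 97 down to 91 mm, with a hard stop beyond it, so it was fully pressed and has been released. Next I'll lift clear and check everything.

>>> jog_arm(
  plan=[0, 0, 0.04, 0, 0, 0, 0, 0, 0.08, 0, 0, 0, -0.05, -0.05, 0.12, 0, 0, 0, -0.1, -0.1, 0.12, 0, 0, 0, -0.15, -0.15, 0.12, 0, 0, 0, -0.2, -0.2, 0.12, 0, 0, 0, -0.2, -0.25, 0.12, 0, 0, 0, -0.2, -0.25, 0.12, 0, 0, 0, -0.2, -0.25, 0.12, 0, 0, 0],
)

```text
clock: 13.65
eef_pos: [370.8, -417.7, 219.3]
eef_rot: [-3.141, 0.0, 0.347]
wrist_force: [-0.3, -0.2, 0.7]
finger_gap: 0.6
finger_force: 0.0
```

```bash
python3 - <<'E'
from h import *
p,d=save('scene','s7'); print(ptr(p,d))
for n in('scene','top'):
    p,d=save(n,n+'8'); d0=np.load(f'pics/{n}0.npy'); c,R,o=cal(n)
    m=((abs(d-d0)>12)&(d>0)&(d0>0)).astype(np.uint8); k,l,s,ce=cv2.connectedComponentsWithStats(cv2.morphologyEx(m,cv2.MORPH_OPEN,np.ones((2,2))))
    print(n,[(s[i].tolist()) for i in range(1,k) if s[i,4]>6])
    if n=='top':
        v,u=np.mgrid[160:262,295:440];D=d[160:262,295:440];P=np.stack([(u-c['cx'])/c['fx']*D,(v-c['cy'])/c['fy']*D,D],-1)@R.T+o
        m=(P[...,2]>65)&(P[...,2]<200);print(cv2.minAreaRect(np.float32(P[m][:,:2])));print('button',P[53,110],'stamp',P[18,83])
print(manip.read_state()['clock'])
E
```

```text
[(327, np.float64(-42.8), array([20.2, -6. ]), np.float64(-16.6)), (45, np.float64(-40.5), array([ 16.7, -14.1]), np.float64(-40.2))]
scene [[80, 0, 150, 145, 9329], [296, 0, 84, 154, 5129], [333, 0, 89, 150, 6832], [408, 0, 6, 3, 14], [423, 0, 4, 5, 14], [430, 0, 5, 10, 28], [437, 0, 8, 8, 26], [445, 0, 5, 6, 20], [474, 0, 5, 3, 12], [482, 0, 7, 4, 20], [452, 3, 6, 6, 17], [465, 4, 5, 3, 10], [482, 7, 3, 4, 10], [413, 8, 14, 23, 134], [444, 9, 3, 3, 7], [449, 8, 4, 4, 8], [482, 11, 8, 6, 21], [463, 15, 2, 4, 8], [473, 15, 5, 4, 15], [410, 16, 3, 3, 7], [459, 16, 3, 4, 10], [479, 16, 5, 5, 16], [436, 19, 3, 5, 12], [444, 21, 5, 4, 14], [468, 21, 4, 3, 8], [485, 21, 4, 4, 10], [429, 24, 5, 3, 14], [450, 25, 3, 3, 8], [457, 26, 4, 4, 8], [471, 26, 5, 3, 12], [479, 26, 3, 3, 8], [485, 26, 7, 6, 21], [418, 35, 5, 6, 16], [179, 61, 3, 3, 7], [376, 81, 4, 5, 13], [182, 99, 3, 3, 7], [0, 102, 2, 5, 10], [85, 120, 3, 3, 7], [6, 167, 4, 4, 8], [310, 260, 16, 13, 180], [284, 264, 14, 17, 163]]
top [[223, 0, 4, 4, 8], [198, 25, 4, 4, 8], [343, 193, 13, 14, 98], [321, 207, 14, 8, 102], [224, 255, 416, 225, 49509], [0, 256, 2, 4, 8], [255, 387, 10, 8, 26]]
((583.9575805664062, -78.56721496582031), (191.0594024658203, 290.05694580078125), 6.296509265899658)
button [ 571.64479951 -164.64985283   96.60640616] stamp [ 641.84815508 -100.70311025  128.76121066]
13.8
```

```bash
python3 -c "
from cell import manip
print(manip.sign_off())"
```

```text
the job is handed in; nothing more can be done
None
```

I turned the dial clockwise to click 5, then pressed the green start button down to its stop and let it come back up. The final camera check showed the box and stamp unmoved, and I handed the job in at about 14 s.

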